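Lock the cleaner bottle in its stand, open its safety cap and hold it

ROBOT

A 7-joint arm with a two-finger parallel gripper is mounted at the origin on the work surface. World frame = base frame: x ahead of the robot, y to its left, z up, the work surface at z = 0. Lengths are in m, angles in degrees, forces in N, time in s.
With the tool pointing down it reaches from about 0.375 to 0.925 m from the base axis. Payload 3.1 kg.
Tool frame: the origin (TCP) lies at the very end of the fingers, on their centre line; the grasp point (between the pads) lies 19 mm behind it; z points along the fingers, y is the line along which they close (so a half turn about z gives the same grasp; the last joint's range is limited). The gripper opens to 85 mm and grips with 20 to 120 N. Pads are 22 mm wide; open, the fingers measure 114 mm over their backs; the gripper's body (76 mm by 85 mm) begins 54 mm behind the grasp point. The pads swing forward as they close: fully open they stand 13 mm farther back than shut.
Start: joints at [63.896, 21.939, 2.515, 91.553, -1.026, 66.532, -2.859], TCP at [0.228, -0.609, 0.231] pointing down, gripper open.
Joint ranges: [-149.38, 149.38], [-23.57, 123.04], [-84.95, 90], [0, 143.3], [-89.99, 269.99], [3.08, 112.72], [-163.45, 163.45]. Speed limits (degrees/s): [159.86, 159.86, 180, 180, 180, 180, 180].

INTERFACE

Orientations are given as a 3x3 rotation matrix whose columns are the frame's x, y, z axes.
In Python, from plant import arm gives the robot as it stands.
- The arm moves only by the shell command python3 -m handwheel 'ROWS'. ROWS is JSON, a list of rows, each a list of 3 entries, a list of its own where there are three numbers: the opening, from -1 (shut) to 1 (fully open), then the shift along the tool's x, y, z scaled (see below), then the turn, a rotation vector about the tool's x, y, z scaled (see below). In form: [[fingers, [tx, ty, tz], [rx, ry, rz]], ...]. A call has 1 to 12 rows; each row shifts and turns the commanded pose from where the row before left it, along the tool's axes as they then stand; what a row does not reach is not made up. The controller multiplies each number of a shift by 50 cm and each number of a turn by 0.1 rad. A row lasts 1/8 s, in which the tool goes at most 62.5 mm and 10.7 degrees, less where a joint would pass 70% of its speed; a pose out of reach is approached as far as the arm can. A call with a number of a shift or a turn outside -1 to 1 is refused whole. A call with a gripper value outside its range is refused whole. The fingers move at their own pace and stop on an object; the grip force is fixed at half the most. Time passes only in rows, so rows that do not move let the fingers close. It gives the time, the measured TCP pose, the force, the opening and the grip force at its end, in the units of the state.
- arm.sense(): the state, without advancing time (a new reading comes with each control period).
- arm.grab_frame(name): name is "scene" or "top" or "wrist"; returns the picture (420x560x3 uint8, blue, green, red); there is no depth.
- arm.camera_params(name): a dict with "camera_matrix" (3x3 intrinsics, pixels), "R" (3x3) and "t" (3): a world point X has camera coordinates R X + t. Camera axes: x right, y down, z forward; pixel columns grow to the right and rows downward; lengths in m; the calibration is good to about 2 mm. A picture is of the moment at which its call begins: read the wrist's pose just before it. camera_params takes no time and is no camera call; for the wrist camera it gives the pose at the moment of the call.
- arm.sign_off(): hands the job in; it is judged then, once.
The state is a dict: "t": time; "qpos": joint angles; "joint_vel": joint speeds; "tau": joint torques, N m; "position": TCP position; "tool_rot": TCP orientation; "ft_force": force on the tool from outside, world axes, zero at the start; "torque": the same for the moment, N m; "opening": opening from 0.0 (shut) to 1.0 (fully open); "gripper_force": force on a finger pad.
Only numpy, scipy, OpenCV 4.12 (cv2) and the standard library are available. Lean on these libraries where they do the work, as an engineer would, in place of code of your own. Each camera call takes 0.05 s, during which the arm holds its last target. There are 200 camera calls.

TASK

Swing the steel keeper bar of the bottle stand fully shut until it snaps in behind its catch, then open the brown metal-cleaner bottle: press its white safety cap down, twist it counter-clockwise (seen from above) while pressed until it is free, and lift it straight up. Finish still holding the cap in the gripper, level and still, about 5 cm clear above the bottle's neck, with the bar left shut, the bottle upright in its stand and the things around undisturbed.

Things in the scene. Friction and masses are not known exactly. Their poses are not given: they have to be found in the camera images.
- stand: Bottle stand fixed to the table: dark wood base 124 x 184 mm, 8 mm thick, a 60 mm high pocket round the bottle, a back wall with a brass lip (top 106 mm above the table) over the bottle's shoulder, brass hinge post at +y, brass catch post at -y. Origin on the table under the bottle's axis; x points to the back wall, y to the hinge post.
- keeper (a joint): Swing angle (rad) of the keeper, a round steel bar 10 mm thick, its axis 104.5 mm above the table. 0 is fully shut: along the stand's y, across the bottle's front shoulder, at its end stop. It starts open, swung out to the stand's -x side (limit 1.25), stays where it is left, and shuts counter-clockwise seen from above.
- keeper_knob (a point): Centre of the top of the red upright knob on the bar's free end, 146 mm from the hinge axis. The knob is a cylinder 16 mm in diameter; its top is 145.5 mm above the table and it stands 36 mm above the bar's upper side. It can be pinched from above or pushed.
- keeper_hinge (a point): Point on the keeper's upright hinge axis (stand's x -21, y +58 mm), 104.5 mm above the table. In its last 0.12 rad before shut the bar rides over a sprung ball on the catch post (about 4 N at the knob) and snaps home.
- bottle: Brown bottle, body 56 x 70 x 90 mm with flat sides, paper label, green band; loose in the stand's pocket with 1.5 mm play, so it cannot turn. Origin at the centre of its underside, 8 mm above the table; x, y as the stand's. The 24 mm neck ends 126 mm above the origin; a sprung black sealing pad stands out of it, up to 135 mm with the cap off.
- cap: White ribbed round safety cap, 46 mm in diameter, 34 mm tall, about 30 g, red pointer on top. Origin at the centre of its underside, z up, x along the pointer. It sits with its underside 112 mm above the bottle's origin (120 mm above the table), pushed up by the sprung pad with 5 N. It may be gripped at any yaw.
- cap_top (a point): Centre of the cap's top, 154 mm above the table. The cap comes free only if pressed down at least 4 mm (bottoms at 6 mm; 7 to 9 N) and, while down, turned counter-clockwise seen from above by 55 to 80 degrees (a stop comes near 90); the pad then lifts it 3 mm. Unpressed, or turned the other way, it is locked.
- spool: Bystander: thread spool, blue with wooden ends, 38 mm in diameter, 42 mm tall, beside the stand. Origin at the centre of its underside.
- jar: Bystander: small glass jar with metal lid, 44 mm in diameter, 53 mm tall, behind the stand. Origin at the centre of its underside.
- wood_ring: Bystander: dark wooden ring lying flat, 60 mm outside, 8 mm thick, behind the stand. Origin at the centre of its underside.
- pliers: Bystander: pliers with blue handles lying flat, 150 mm long, 12 mm high, beside the stand. Origin under their pivot, x towards the jaws.
Mind the look-alikes: they are no part of the job. Leave any green or orange look-alike of the stand alone.

How it is judged:
By the outcome, as a careful person would: the job done as asked, in the order asked, and still so for the second after the job is handed in, while the arm keeps its last pose, push and grip.
It also fails if it takes over 58 s, if anything falls off the work surface, if the arm or the gripper's body presses on something with over 40 N, if the wrist force passes 120 N, or if a joint passes its speed limit or range.

## Working session

There is one attempt and no reset: what is moved stays moved. The work goes in short steps, Python scripts to look and compute and a shell command to move; the robot and the scene stay as the last step left them, time stands still between calls to the robot, and variables do not carry over. Pictures are saved under pics/ and viewed, at most 10 in all, crops included, and the job is handed in when it is done.

```bash
mkdir -p pics; cat > h.py <<'E'
import numpy as np, cv2
from plant import arm
def ray(cam,u,v):
    p=cam; K=np.array(p["camera_matrix"]);R=np.array(p["R"]);t=np.array(p["t"])
    d=R.T@np.linalg.solve(K,[u,v,1.]); return -R.T@t, d/np.linalg.norm(d)
def plane(cam,u,v,z):
    o,d=ray(cam,u,v); return o+d*(z-o[2])/d[2]
def tri(c1,p1,c2,p2):
    o1,d1=ray(c1,*p1);o2,d2=ray(c2,*p2)
    s=np.linalg.lstsq(np.c_[d1,-d2],o2-o1,rcond=None)[0]
    a=o1+s[0]*d1;b=o2+s[1]*d2; return (a+b)/2,np.linalg.norm(a-b)
def proj(cam,X):
    x=np.array(cam["camera_matrix"])@(np.array(cam["R"])@X+np.array(cam["t"])); return x[:2]/x[2]
E
python3 - <<'E'
from h import *
print(arm.sense())
for n in("scene","top"):
    im=arm.grab_frame(n); cv2.imwrite(f"pics/{n}0.png",im)
    c=arm.camera_params(n); print(n,(-np.array(c["R"]).T@c["t"]).round(3),np.array(c["R"]).round(3).tolist(),np.array(c["camera_matrix"]).round(0).tolist())
E
```

```text
{'t': 0.0, 'qpos': array([63.89612446, 21.99257748,  2.5123661 , 91.65090313, -1.02432404,
       66.53293236, -2.85871531]), 'joint_vel': array([-0.03507701, -0.0381711 ,  0.01532827, -0.04015521, -0.0740334 ,
        0.07605102,  0.05935619]), 'tau': array([-3.84466057e-04, -4.33463287e+01,  1.02391630e+00, -2.49511707e+01,
        1.04984856e-02,  1.13352964e-02, -1.67880404e-05]), 'position': array([ 0.22727784, -0.60793818,  0.22986564]), 'tool_rot': array([[ 9.36641939e-01,  3.50286554e-01, -1.09881546e-03],
       [ 3.50288236e-01, -9.36638747e-01,  2.45148796e-03],
       [-1.70469868e-04, -2.68106857e-03, -9.99996391e-01]]), 'ft_force': array([ 0.29356186, -0.25465854, -0.08415269]), 'torque': array([-0.01180914,  0.0122715 , -0.06412693]), 'gripper_force': 0.0, 'opening': 1.0043413835379784}
scene [ 1.49  -0.092  0.962] [[0.048, 0.999, 0.019], [0.656, -0.017, -0.755], [-0.754, 0.049, -0.655]] [[520.0, 0.0, 270.0], [0.0, 520.0, 212.0], [0.0, 0.0, 1.0]]
top [ 0.377 -0.029  1.29 ] [[-0.024, -1.0, 0.014], [-0.995, 0.022, -0.101], [0.101, -0.016, -0.995]] [[409.0, 0.0, 277.0], [0.0, 409.0, 211.0], [0.0, 0.0, 1.0]]
```

View pics/scene0.png

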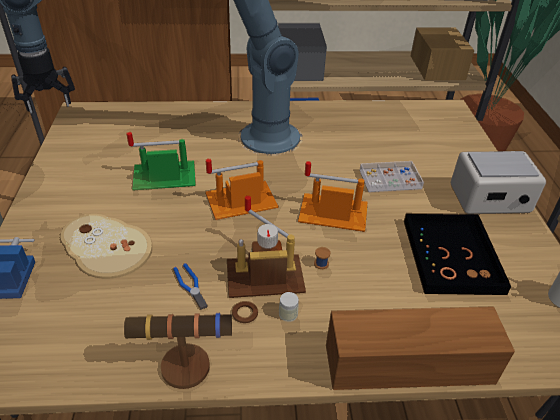

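View pics/top0.png

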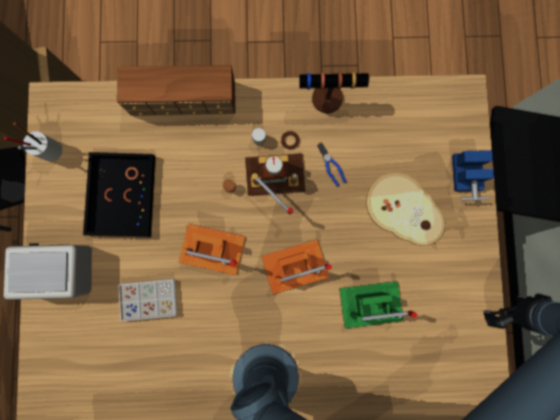

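The top view shows the dark-wood stand at about (275,173) with the white cap at (274,164) and a red knob at (290,210). In the scene view these are at (265,265), (267,232) and (248,203). The look-alikes are two orange stands at top (212,250) and (297,267), and a green one at (373,304). Only the dark-wood stand holds a bottle and matches the description. An enlarged crop should confirm it.

```bash
python3 - <<'E'
from h import *
a=cv2.imread("pics/top0.png")[140:225,235:335]; b=cv2.imread("pics/scene0.png")[185:305,205:305]
a=cv2.resize(a,(400,340),interpolation=cv2.INTER_CUBIC);b=cv2.resize(b,(400,480),interpolation=cv2.INTER_CUBIC)
o=np.zeros((480,800,3),np.uint8);o[:340,:400]=a;o[:,400:]=b;cv2.imwrite("pics/crop0.png",o)
for n,(x0,y0,x1,y1) in {"top":(235,140,335,225),"scene":(205,185,305,305)}.items():
    im=cv2.imread(f"pics/{n}0.png").astype(int)
    B,G,R=[im[...,i] for i in range(3)]
    for nm,m in {"red":(R>130)&(G<60)&(B<70),"white":(R>150)&(G>140)&(B>130)}.items():
        M=np.zeros(m.shape,np.uint8);M[y0:y1,x0:x1]=m[y0:y1,x0:x1]
        k,l,s,c=cv2.connectedComponentsWithStats(M)
        for i in range(1,k):
            if s[i,4]>5: print(n,nm,s[i],c[i].round(1))
E
```

```text
top red [288 208   5   5  19] [290.  210.1]
top white [326 155   4   4  11] [327.5 156.5]
top white [266 157  16  15 173] [273.5 164.4]
scene red [245 195   6  16  38] [248.  199.6]
scene red [267 231   3   6   9] [267.9 233.6]
scene white [259 216  11   7  18] [263.8 218.8]
scene white [258 223  30  15 220] [268.9 230.1]
scene white [280 292  19  13 196] [288.8 298.5]
```

View pics/crop0.png

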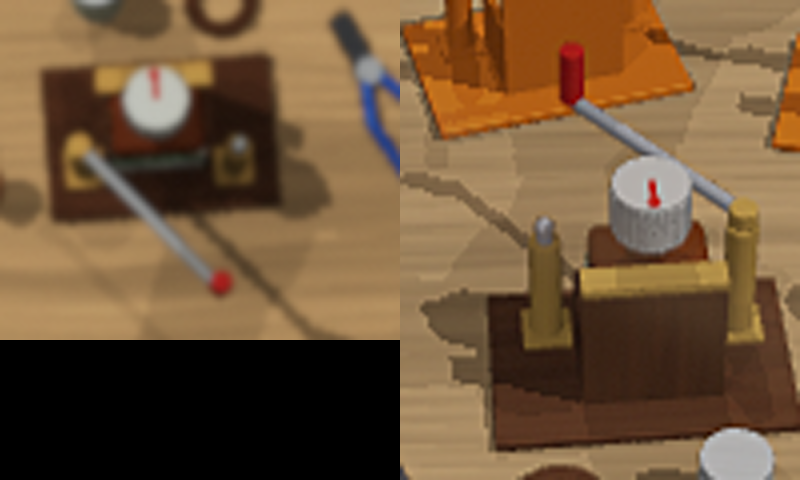

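The crop confirms it. The dark stand holds the bottle, with cap top centre at about scene (267.3,231) and top (273.5,164.4). The knob top is at scene (247.5,196.5) and top (290,210), and the steel bar is swung out towards the robot.

```bash
python3 - <<'E'
from h import *
T=arm.camera_params("top");S=arm.camera_params("scene")
print("cap",tri(T,(273.5,164.3),S,(267.3,231)),plane(T,273.5,164.3,.154),plane(S,267.3,231,.154))
print("knob",tri(T,(290,210.1),S,(247.4,196.5)),plane(T,290,210.1,.1455),plane(S,247.4,196.5,.1455))
im=cv2.imread("pics/top0.png")
f=lambda x,y:plane(T,235+x/4-.4,140+y/4-.4,.008)
c=[f(42,70),f(270,57),f(280,205),f(50,220)]
print(np.round(c,3),np.mean(c,0))
for i,j in((1,0),(2,3)):
    d=c[j]-c[i];print(np.hypot(*d[:2]),np.degrees(np.arctan2(-d[0],d[1])))
for i,j in((3,0),(2,1)):
    d=c[j]-c[i];print(np.hypot(*d[:2]),np.degrees(np.arctan2(d[1],d[0])))
E
```

```text
cap (array([ 0.62598516, -0.03942212,  0.1519252 ]), np.float64(0.0012920463516582267)) [ 0.62556841 -0.03875871  0.154     ] [ 0.62816543 -0.04020126  0.154     ]
knob (array([ 0.49520699, -0.08275029,  0.14727034]), np.float64(0.0010608070032907843)) [ 0.49541108 -0.08230282  0.1455    ] [ 0.49299323 -0.08325969  0.1455    ]
[[ 0.683  0.05   0.008]
 [ 0.69  -0.132  0.008]
 [ 0.57  -0.137  0.008]
 [ 0.562  0.046  0.008]] [ 0.6260455  -0.04335375  0.008     ]
0.1823996411830443 2.1640206577597714
0.18240151922987458 2.5326405473208204
0.12094100544366472 2.100091680596998
0.11976751240405628 2.098557843361062
```

```bash
python3 -m handwheel '[[0,[0.087,-0.08,0],[0,0,0]],[0,[0.087,-0.08,0],[0,0,0]],[0,[0.087,-0.08,0],[0,0,0]],[0,[0.087,-0.08,0],[0,0,0]],[0,[0.087,-0.08,0],[0,0,0]],[0,[0.087,-0.08,0],[0,0,0]],[0,[0.087,-0.08,0],[0,0,0]],[0,[0.087,-0.08,0],[0,0,0]],[0,[0.087,-0.08,0],[0,0,0]],[0,[0.087,-0.08,0],[0,0,0]]]'
python3 -m handwheel '[[0,[0,0,0],[0,0,-1]],[0,[0,0,0],[0,0,-1]],[0,[0,0,0],[0,0,-1]],[0,[0,0,0],[0,0,-1]],[0,[0,0,0],[0,0,0]],[0,[0,0,0],[0,0,0]],[0,[0,0,0],[0,0,0]]]'
python3 - <<'E'
from h import *
s=arm.sense();print(s["position"],s["tool_rot"].round(4),s["qpos"].round(1))
c=arm.camera_params("wrist");cv2.imwrite("pics/w1.png",arm.grab_frame("wrist"))
for X in([.495,-.0827,.1455],[.626,-.0395,.154],[.603,.0177,.1095]):print(proj(c,np.array(X)))
E
```

```text
t: 1.35
position: [0.4952, -0.0802, 0.231]
tool_rot: [[0.937, 0.35, -0.0], [0.35, -0.937, -0.0], [-0.0, 0.0, -1.0]]
ft_force: [-0.1, 0.0, -0.3]
opening: 0.502
gripper_force: 0.0
t: 2.22
position: [0.4949, -0.0818, 0.2312]
tool_rot: [[0.727, 0.687, -0.0], [0.687, -0.727, 0.0], [-0.0, -0.0, -1.0]]
ft_force: [0.0, 0.8, -0.3]
opening: 0.499
gripper_force: 0.0
[ 0.49486742 -0.08181542  0.23116497] [[ 7.268e-01  6.868e-01 -3.000e-04]
 [ 6.868e-01 -7.268e-01  0.000e+00]
 [-2.000e-04 -2.000e-04 -1.000e+00]] [ 27.5   7.4 -24.4 110.6   3.4  62.8 -44.8]
[278.75030231 212.14686345]
[372.97110244  27.51433463]
[280.43920474   6.30332735]
```

View pics/w1.png

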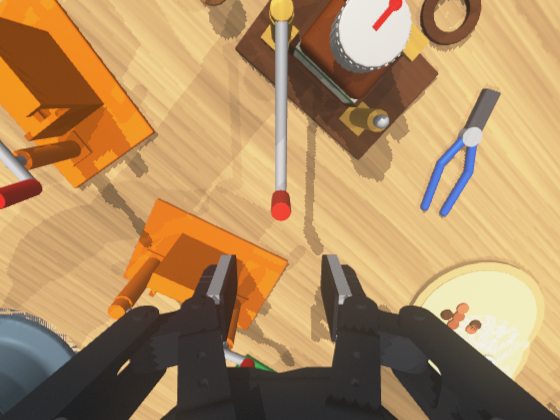

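The knob top is at about (281,212) and the cap top at about (374,30), both within 3 px of my predictions. The pads straddle the bar line, so I'll descend and pinch.

```bash
python3 -m handwheel '[[0,[0,0,0.055],[0,0,0]],[0,[0,0,0.055],[0,0,0]],[0,[0,0,0.055],[0,0,0]],[0,[0,0,0.055],[0,0,0]],[0,[0,0,0],[0,0,0]],[-1,[0,0,0],[0,0,0]],[-1,[0,0,0],[0,0,0]],[-1,[0,0,0],[0,0,0]],[-1,[0,0,0],[0,0,0]],[-1,[0,0,0],[0,0,0]],[-1,[0,0,0],[0,0,0]]]'
python3 - <<'E'
from h import *
s=arm.sense();p=s["position"];print(p)
h=np.array([.603,.0177]);d=p[:2]-h;print(np.hypot(*d),np.degrees(np.arctan2(*d[::-1]))%360, np.degrees(np.arctan2(s["tool_rot"][1,1],s["tool_rot"][0,1]))%360)
E
```

```text
t: 3.65
position: [0.4964, -0.082, 0.1227]
tool_rot: [[0.726, 0.687, 0.003], [0.687, -0.726, -0.001], [0.002, 0.002, -1.0]]
ft_force: [-0.7, 0.3, 6.5]
opening: 0.162
gripper_force: 58.6
[ 0.49636244 -0.08200681  0.12274459]
0.1459897825591404 223.0762580260105 313.4153650383458
```

```bash
python3 -m handwheel '[[-1,[0.0015,0.0292,-0.002],[0,0,-1]],[-1,[0.0015,0.0292,0],[0,0,-1]],[-1,[0.0015,0.0292,0],[0,0,-1]],[-1,[0.0015,0.0292,0],[0,0,-1]],[-1,[0.0015,0.0292,0],[0,0,-1]],[-1,[0.0015,0.0292,0],[0,0,-1]],[-1,[0.0015,0.0292,0],[0,0,-1]],[-1,[0,0,0],[0,0,0]],[-1,[0,0,0],[0,0,0]]]'
python3 - <<'E'
from h import *
s=arm.sense();p=s["position"];print(p,s["ft_force"])
h=np.array([.603,.0177]);d=p[:2]-h;print(np.hypot(*d),np.degrees(np.arctan2(*d[::-1]))%360, np.degrees(np.arctan2(s["tool_rot"][1,1],s["tool_rot"][0,1]))%360)
E
```

```text
t: 4.78
position: [0.5851, -0.1271, 0.1229]
tool_rot: [[0.115, 0.993, 0.001], [0.993, -0.115, -0.001], [-0.001, 0.001, -1.0]]
ft_force: [0.6, -1.1, 4.7]
opening: 0.161
gripper_force: 59.1
[ 0.58506627 -0.12713564  0.12289774] [ 0.58345999 -1.11531821  4.72150192]
0.1459417062777021 262.94149210137937 353.40673150446594
```

```bash
python3 -m handwheel '[[-1,[0.0004,0.0146,0],[0,0,-0.5]],[-1,[0.0004,0.0146,0],[0,0,-0.5]],[-1,[0.0004,0.0146,0],[0,0,-0.5]],[-1,[0,0.0044,0],[0,0,-0.15]],[-1,[0,0,0],[0,0,0]],[-1,[0,0,0],[0,0,0]]]'
cat > a.py <<'E'
from h import *
s=arm.sense();p=s["position"];print(p,s["ft_force"])
h=np.array([.603,.0177]);d=p[:2]-h;print(np.hypot(*d),np.degrees(np.arctan2(*d[::-1]))%360, np.degrees(np.arctan2(s["tool_rot"][1,1],s["tool_rot"][0,1]))%360)
E
python3 a.py
```

```text
t: 5.52
position: [0.61, -0.128, 0.123]
tool_rot: [[-0.051, 0.999, 0.003], [0.999, 0.051, -0.001], [-0.001, 0.003, -1.0]]
ft_force: [3.5, -3.2, 4.5]
opening: 0.162
gripper_force: 59.0
[ 0.61000087 -0.12797865  0.12298163] [ 3.45094911 -3.15186379  4.4980965 ]
0.14584677151405323 272.75134468221086 2.942381963428682
```

```bash
python3 -m handwheel '[[-1,[0,0.004,0],[0,0,0]],[-1,[0,0.004,0],[0,0,0]],[-1,[0,0,0],[0,0,0]],[-1,[0,0,0],[0,0,0]]]'
python3 a.py
```

```text
t: 6.02
position: [0.6108, -0.128, 0.1228]
tool_rot: [[-0.051, 0.999, -0.005], [0.999, 0.051, -0.002], [-0.001, -0.005, -1.0]]
ft_force: [-2.9, -2.9, 10.1]
opening: 0.162
gripper_force: 59.7
[ 0.61077361 -0.12795269  0.12278698] [-2.94942741 -2.9284159  10.0728109 ]
0.1458599862855779 273.0550277047315 2.9281075740013613
```

```bash
python3 -m handwheel '[[-1,[0,0.01,0],[0,0,0]],[-1,[0,0,0],[0,0,0]],[-1,[0,0,0],[0,0,0]]]'
python3 a.py
python3 -m handwheel '[[-1,[0,-0.014,0],[0,0,0]],[-1,[0,0,0],[0,0,0]],[-0.25,[0,0,0],[0,0,0]],[-0.25,[0,0,0],[0,0,0]],[-0.25,[0,0,0],[0,0,0]],[-0.25,[0,0,-0.05],[0,0,0]],[-0.25,[0,0,-0.07],[0,0,0]],[-0.25,[0,0,-0.07],[0,0,0]],[-0.25,[0,0,0],[0,0,0]],[-0.25,[0,0,0],[0,0,0]]]'
python3 - <<'E'
from h import *
s=arm.sense();print(s["position"],s["qpos"].round(1))
c=arm.camera_params("wrist");im=arm.grab_frame("wrist");cv2.imwrite("pics/w2.png",im)
for X in([.6084,-.128,.1455],[.626,-.0395,.154],[.603,.0177,.1095]):print(proj(c,np.array(X)))
m=((im[...,2]>130)&(im[...,1]<60)&(im[...,0]<70)).astype(np.uint8)
k,l,st,ce=cv2.connectedComponentsWithStats(m)
for i in range(1,k):
    if st[i,4]>60: print(st[i],ce[i],plane(c,*ce[i],.1455))
E
```

```text
t: 6.4
position: [0.611, -0.128, 0.1226]
tool_rot: [[-0.051, 0.999, -0.016], [0.999, 0.051, -0.003], [-0.002, -0.016, -1.0]]
ft_force: [-13.3, -3.4, 17.0]
opening: 0.16
gripper_force: 60.9
[ 0.61101685 -0.12799902  0.12256033] [-13.26856854  -3.38848115  16.99037185]
0.14591941114159193 273.1494311708949 2.896430708607019
t: 7.65
position: [0.6101, -0.1268, 0.2162]
tool_rot: [[-0.052, 0.999, -0.002], [0.999, 0.052, 0.0], [0.001, -0.002, -1.0]]
ft_force: [0.0, -0.7, -1.0]
opening: 0.376
gripper_force: 0.0
[ 0.61009166 -0.12675979  0.21621797] [ 32.7  23.1 -31.2  94.9  12.8  65.8   1.2]
[276.26963408 219.4911031 ]
[311.9192573   91.40502899]
[279.52687754   3.57553953]
[270 198  20  20 227] [280.24229075 206.34361233] [ 0.61074497 -0.11776211  0.1455    ]
```

View pics/w2.png

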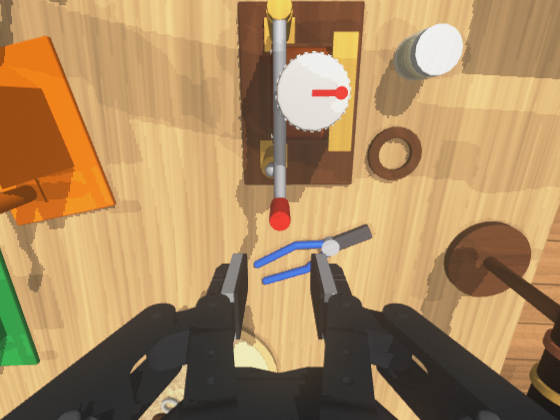

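The wrist view shows the bar shut. It runs straight along the stand's y from (280,18) to the knob at (280,217), with the ball outside it at (270,168). The cap top centre is at about (314,91), within 2 px of the prediction. Next, move over the cap.

```bash
python3 -m handwheel '[[0.5,[0.058,0.014,0],[0,0,0]],[0.5,[0.058,0.014,0],[0,0,0]],[0.5,[0.057,0.014,0],[0,0,0]],[0.5,[0,0,0],[0,0,1]],[0.5,[0,0,0],[0,0,1]],[0.5,[0,0,0],[0,0,1]],[0.5,[0,0,0],[0,0,1]],[0.5,[0,0,0],[0,0,1]],[0.5,[0,0,0],[0,0,1]],[0.5,[0,0,0],[0,0,1]],[0.5,[0,0,0],[0,0,0.5]],[0.5,[0,0,0],[0,0,0]]]'
python3 -m handwheel '[[0.5,[0,0,0],[0,0,0]],[0.5,[0,0,0],[0,0,0]],[0.5,[0,0,0],[0,0,0]]]'
python3 a.py
python3 - <<'E'
from h import *
s=arm.sense();print(s["tool_rot"].round(4),s["qpos"].round(1))
c=arm.camera_params("wrist");im=arm.grab_frame("wrist");cv2.imwrite("pics/w3.png",im)
for X in([.6268,-.0393,.154],[.6268,-.0393,.120]):print(proj(c,np.array(X)))
g=im.min(2);m=(g>150).astype(np.uint8)
k,l,st,ce=cv2.connectedComponentsWithStats(m)
for i in range(1,k):
    if st[i,4]>400: print(st[i],ce[i],plane(c,*ce[i],.154))
E
```

```text
t: 9.2
position: [0.6262, -0.0395, 0.2153]
tool_rot: [[0.642, 0.767, -0.004], [0.767, -0.642, 0.0], [-0.002, -0.003, -1.0]]
ft_force: [-0.4, -0.2, -0.0]
opening: 0.746
gripper_force: 0.0
t: 9.57
position: [0.6273, -0.0396, 0.2172]
tool_rot: [[0.643, 0.766, -0.0], [0.766, -0.643, 0.0], [0.0, -0.0, -1.0]]
ft_force: [-0.5, -0.4, 0.1]
opening: 0.749
gripper_force: 0.0
[ 0.62731865 -0.03961263  0.21719972] [-0.48107776 -0.44435578  0.08688426]
0.06225861218133159 292.9922750460346 320.02068385814675
[[ 6.425e-01  7.663e-01 -1.000e-04]
 [ 7.663e-01 -6.425e-01  1.000e-04]
 [ 0.000e+00 -1.000e-04 -1.000e+00]] [ 19.9  22.5 -25.3  94.3  10.3  65.5 -48. ]
[276.95300799 222.16787869]
[277.20556246 206.7782549 ]
[ 324   43   46   50 1816] [346.12334802  67.625     ] [0.72329366 0.01049761 0.154     ]
[ 217  175   94   78 3267] [272.01714111 218.14416896] [ 0.62609454 -0.03475559  0.154     ]
[ 397  373   51   47 1634] [418.32680539 400.33414933] [ 0.61399242 -0.24623267  0.154     ]
```

View pics/w3.png

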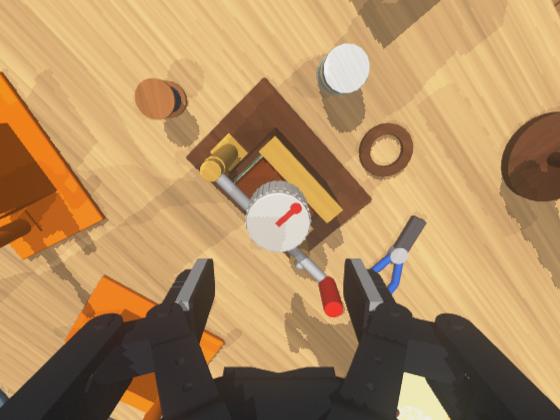

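```bash
python3 -m handwheel '[[0.5,[0,0,0.06],[0,0,0]],[0.5,[0,0,0.06],[0,0,0]],[0.5,[0,0,0.04],[0,0,0]],[0.5,[0,0,0.022],[0,0,0]],[0.5,[0,0,0],[0,0,0]],[0.5,[0,0,0],[0,0,0]],[-1,[0,0,0],[0,0,0]],[-1,[0,0,0],[0,0,0]],[-1,[0,0,0],[0,0,0]],[-1,[0,0,0],[0,0,0]],[-1,[0,0,0],[0,0,0]]]'
python3 a.py
```

```text
t: 11.0
position: [0.6277, -0.0391, 0.1268]
tool_rot: [[0.642, 0.766, 0.001], [0.766, -0.642, 0.0], [0.001, 0.0, -1.0]]
ft_force: [-1.7, 1.0, 5.4]
opening: 0.519
gripper_force: 60.6
[ 0.62767619 -0.03908106  0.12681523] [-1.65169375  1.01218398  5.37346745]
0.06191124997751842 293.4890422715767 320.02827950770853
```

```bash
python3 -m handwheel '[[-1,[0,0,0.006],[0,0,0]],[-1,[0,0,0.006],[0,0,0]],[-1,[0,0,0.003],[0,0,0]],[-1,[0,0,0],[0,0,0]],[-1,[0,0,0],[0,0,0]]]'
```

```text
t: 11.62
position: [0.6287, -0.039, 0.1218]
tool_rot: [[0.643, 0.766, 0.003], [0.766, -0.643, -0.0], [0.002, 0.002, -1.0]]
ft_force: [-4.2, 0.9, 15.2]
opening: 0.518
gripper_force: 61.5
```

```bash
python3 -m handwheel '[[-1,[0,0,0.005],[0,0,0]],[-1,[0,0,0],[0,0,0]],[-1,[0,0,0],[0,0,0]]]'
```

```text
t: 12.0
position: [0.6297, -0.0389, 0.1219]
tool_rot: [[0.643, 0.766, 0.005], [0.766, -0.643, -0.001], [0.002, 0.004, -1.0]]
ft_force: [-6.3, 1.3, 22.7]
opening: 0.519
gripper_force: 62.6
```

```bash
python3 -m handwheel '[[-1,[0,0,0],[0,0,-0.5]],[-1,[0,0,0],[0,0,-1]],[-1,[0,0,0],[0,0,-1]],[-1,[0,0,0],[0,0,-1]],[-1,[0,0,0],[0,0,-1]],[-1,[0,0,0],[0,0,-1]],[-1,[0,0,0],[0,0,-1]],[-1,[0,0,0],[0,0,-1]],[-1,[0,0,0],[0,0,-1]],[-1,[0,0,0],[0,0,-1]],[-1,[0,0,0],[0,0,-0.5]],[-1,[0,0,0],[0,0,0]]]'
python3 a.py; python3 -c "
from h import *
print(arm.sense()['torque'])"
```

```text
t: 13.5
position: [0.6294, -0.0374, 0.1218]
tool_rot: [[-0.298, 0.954, 0.004], [0.954, 0.298, 0.001], [-0.0, 0.004, -1.0]]
ft_force: [-7.3, 2.7, 22.8]
opening: 0.52
gripper_force: 62.6
[ 0.62939922 -0.03737841  0.12175814] [-7.32383845  2.71146028 22.81030541]
0.06107822796816209 295.60851836237464 17.355953982387593
[ 0.52276695  1.81082372 -0.01033498]
```

```bash
python3 -m handwheel '[[-1,[0,0,0],[0,0,-1]],[-1,[0,0,0],[0,0,-1]],[-1,[0,0,0],[0,0,-1]],[-1,[0,0,0],[0,0,-1]],[-1,[0,0,0],[0,0,-0.5]],[-1,[0,0,0],[0,0,0]],[-1,[0,0,0],[0,0,0]]]'
python3 a.py; python3 - <<'E'
from h import *
print(arm.sense()['torque'])
cv2.imwrite("pics/w4.png",arm.grab_frame("wrist"))
E
```

```text
t: 14.38
position: [0.6293, -0.0383, 0.1217]
tool_rot: [[-0.682, 0.731, 0.003], [0.731, 0.682, -0.0], [-0.003, 0.002, -1.0]]
ft_force: [-8.0, 1.3, 24.1]
opening: 0.523
gripper_force: 62.6
[ 0.62925037 -0.03833794  0.12170207] [-7.9699645   1.25685183 24.09356786]
0.06188160650829138 295.1002357393801 43.03925607465856
[ 0.17289804  1.78884151 -0.21211842]
```

View pics/w4.png

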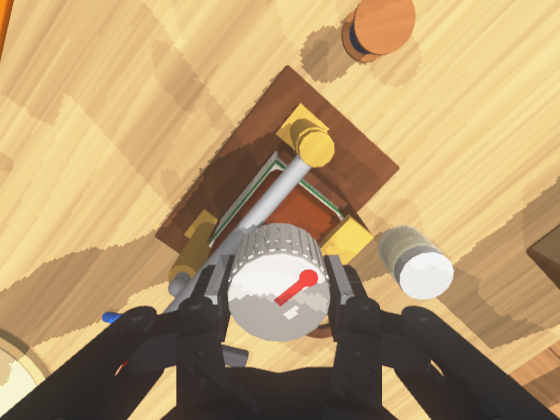

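The pointer keeps the same angle to the tool, from (280,300) to (308,278), so the cap turned about 83° with the gripper. The bar is still shut. I'll lift gently.

```bash
python3 -m handwheel '[[-1,[0,0,-0.008],[0,0,0]],[-1,[0,0,-0.008],[0,0,0]],[-1,[0,0,-0.008],[0,0,0]],[-1,[0,0,-0.006],[0,0,0]],[-1,[0,0,0],[0,0,0]],[-1,[0,0,0],[0,0,0]]]'
```

```text
t: 15.18
position: [0.6268, -0.0402, 0.1307]
tool_rot: [[-0.683, 0.731, -0.001], [0.731, 0.683, -0.001], [0.0, -0.001, -1.0]]
ft_force: [-1.0, 0.9, 0.8]
opening: 0.518
gripper_force: 61.1
```

```bash
python3 -m handwheel '[[-1,[0,0,-0.01],[0,0,0]],[-1,[0,0,-0.02],[0,0,0]],[-1,[0,0,-0.02],[0,0,0]],[-1,[0,0,-0.02],[0,0,0]],[-1,[0,0,-0.02],[0,0,0]],[-1,[0,0,-0.02],[0,0,0]],[-1,[0,0,-0.012],[0,0,0]],[-1,[0,0,0],[0,0,0]],[-1,[0,0,0],[0,0,0]],[-1,[0,0,0],[0,0,0]],[-1,[0,0,0],[0,0,0]],[-1,[0,0,0],[0,0,0]]]'
python3 - <<'E'
from h import *
im=cv2.resize(arm.grab_frame("scene")[160:320,160:340],(675,600),interpolation=cv2.INTER_CUBIC)
cv2.imwrite("pics/s5.png",im)
E
```

```text
t: 16.68
position: [0.6272, -0.0396, 0.1921]
tool_rot: [[-0.683, 0.73, -0.0], [0.73, 0.683, 0.0], [0.0, -0.0, -1.0]]
ft_force: [0.6, -0.2, 0.0]
opening: 0.516
gripper_force: 61.1
```

View pics/s5.png

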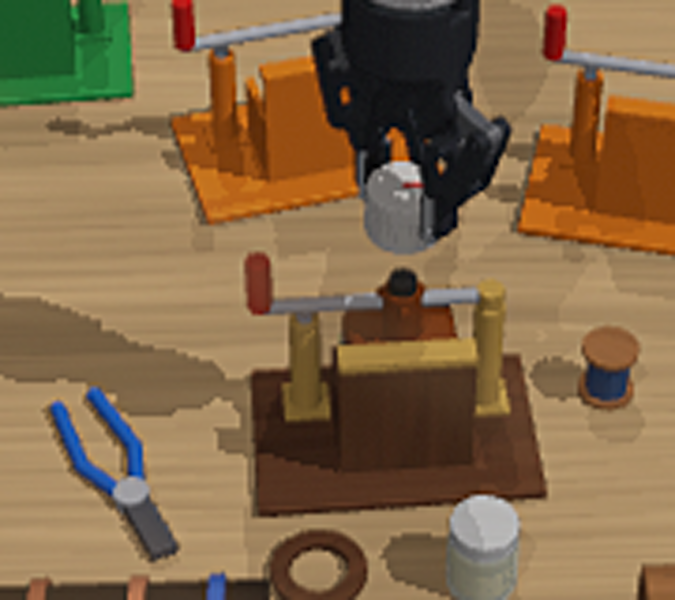

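The gripper holds the cap level at crop (403,205), clear above the bare neck and black pad at (403,283). The bar is shut, from the knob at (258,283) to the hinge at (490,295). The bottle is upright and the things around it have not moved.

```bash
python3 -c "
from plant import arm
print(arm.sign_off())"
```

```text
the job is handed in; nothing more can be done
None
```

The job is handed in: the keeper bar is shut behind its catch, and the cap is off, held level and still about 5 cm above the bottle's neck, with the bottle upright and nothing around it disturbed (about 17 s used).

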